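Turn the block to its last edge and hold the stencil at the mark

ROBOT

A 7-joint arm with a two-finger parallel gripper is mounted at the origin on the work surface. World frame = base frame: x ahead of the robot, y to its left, z up, the work surface at z = 0. Lengths are in m, angles in rad, forces in N, time in s.
With the tool pointing down it reaches from about 0.425 to 0.825 m from the base axis. Payload 3.6 kg.
Tool frame: the origin (TCP) lies midway between the tips of the shut fingers; the grasp point (between the pads) lies pinch_z behind it (pinch_z is the distance from the TCP to the grasp point, in m); z points along the fingers, y is the line along which they close (so a half turn about z gives the same grasp; the last joint's range is limited). The gripper opens to 93 mm and grips with 3 to 60 N. Pads are 15 mm wide; open, the fingers measure 128 mm over their backs; the gripper's body (75 mm by 188 mm) begins 65 mm behind the grasp point.
Start: joints at [-1.169, 0.615, -0.013, 1.423, 0.008, 1.103, -0.04], TCP at [0.27, 0.591, 0.219] pointing down, gripper open.
Joint ranges: [-3.12, 3.12], [-0.3, 2.06], [-1.34, 1.32], [0.26, 2.42], [-1.36, 4.5], [0.01, 1.98], [-2.84, 2.84]. Speed limits (rad/s): [2.79, 2.79, 3.14, 3.14, 3.14, 3.14, 3.14].

INTERFACE

Orientations are given as a unit quaternion [w, x, y, z].
In Python, from rig import * gives the robot as it stands.
- The arm moves only by the tool move_arm, never from a script. Its argument "moves" is a list of rows, each an object of numbers: "tx", "ty", "tz": the shift along the tool's x, y, z in m; "spin": the turn about the tool's z in rad; "grip": the finger opening in m, from 0 to 0.093. A call has 1 to 20 rows; each row is the pose to reach, as a shift and turn from the pose commanded when the call began, along the tool's axes at that moment; what a row does not reach only later rows make up. A row lasts 1/10 s, in which the tool goes at most 50 mm and 8.59 degrees, less where a joint would pass 70% of its speed; a pose out of reach is approached as far as the arm can. A call with a gripper value outside its range is refused whole. The fingers move at their own pace and stop on an object; the grip force is fixed at half the most. Time passes only in rows, so rows that repeat a pose let the fingers close. It gives the time, the measured TCP pose, the force, the opening and the grip force at its end, in the units of the state.
- get_state(): the state, without advancing time (a new reading comes with each control period).
- get_image(name): name is "scene" or "top"; returns a dict with "color" (480x640x3 uint8, red, green, blue), "fx", "fy", "cx", "cy" (pixels), "T" (4x4, takes a point from camera to world coordinates). Camera axes: x right, y down, z forward; pixel columns grow to the right and rows downward; lengths in m; the calibration is good to about 2 mm. A picture is of the moment at which its call begins. There is no depth.
- hand_in(): hands the job in; it is judged then, once.
Trained networks look in a picture, given as the dict that the camera call returned (one of the last four; its "shot" number tells which), for a name from the list of things; names that differ only in an ending like _2 or _b are one class to them, and where a whole thing is asked for, a point or a joint stands for the part that bears it (a point fixed in the world has none). Each returns a list of dicts, best first, with "conf" (0 to 1); they miss things now and then, are a little off and sometimes report something else, mostly with a low value. They report only what shows in the picture. A call takes as long as a camera call. They do not tell look-alikes from the thing itself.
- trace(picture, thing): "region" (480x640 bool, what is visible of it) and "box" ([left, top, right, bottom] in pixels, round what is visible of it).
The state is a dict: "clock": time; "q": joint angles; "joint_velocities": joint speeds; "joint_torque": joint torques, N m; "tool_pos": TCP position; "ee_rot": TCP orientation; "ft_force": force on the tool from outside, world axes, zero at the start; "moment": the same for the moment, N m; "finger_gap": finger opening in m; "finger_force": force on a finger pad.
Only numpy, scipy, OpenCV 4.12 (cv2) and the standard library are available. Lean on these libraries where they do the work, as an engineer would, in place of code of your own. Each camera call takes 0.05 s, during which the arm holds its last target. There are 200 camera calls.

TASK

The block is ready for its last stripe: on the stencil board, turn it so that its bare wooden face lies flat against the steel stop bar, standing upright in the middle of the outlined square, and let go of it while the stencil is still fully back. Then pull the spring-loaded stencil out by its wooden handle, over the block, until its red pointer is level with the blue mark on the rail, and hold it still there against its spring: the job finishes while you are still holding it, with the block undisturbed. Leave everything else on the table where it stands.

Things in the scene. Friction and masses are not known exactly. Their poses are not given: they have to be found in the camera images.
- station: Fixed stencil board: plywood base 12 mm thick on the table. Origin on its underside (table top) below the middle of the stop bar's working face; x along the stencil's travel, away from the robot, from the block's place to the bar; y left along the bar; z up. Base spans x -170 to 190, y -160 to 160 mm. White guide rails 22 mm wide at y = +-78, x = 20 to 185 mm, tops 68 mm above the table.
- stop_bar (a point): Middle of the foot of the steel stop bar's working face, on the base top (12 mm above the table); axes as the station's. The bar lies behind it: 130 mm long in y, 10 mm thick in x, 30 mm high. The working face looks to -x (towards the robot).
- square (a point): Middle of the outlined square (black lines) on the base top in front of the bar, 25 mm from its working face, level with its middle; axes as the station's.
- block_center (a point): Centre of the loose wooden block, 50 x 50 x 40 mm tall, 50 to 100 g, 20 mm above the base it stands on. x points out of its bare face, z up; blue side -x, orange -y, green +y, each with a stripe of its colour on the top edge, the bare side none. Starts about 100 mm before the bar, bare face leftish, needing a clockwise (from above) turn of 50 to 130 degrees.
- bare_face (a point): Centre of the block's bare wooden face, 25 mm from the block's centre along its x axis, 20 mm above its underside; axes as the block's.
- stencil (a joint): Pull-out of the stencil plate towards the robot (station -x), m: 0 fully back, 0.080 end stop. A spring pulls it back: about 4 N at 0, 10 N at 0.060; let go, it returns. Pale blue plate 130 mm wide, 4 mm thick, level, 58 to 62 mm above the table, 6 mm clear over the block. Fully back, its front edge is 5 mm behind the bar's working face.
- stencil_handle (a point): Centre of the dark wooden handle fixed upright on the stencil plate: 18 mm thick along the pull (station x), 50 mm wide in y, 42 mm tall, rising from 62 to 104 mm above the table; this point is 83 mm above the table. Fully back it lies at station x = 75, y = 0 mm. Axes as the station's.
- stencil_pointer (a point): Tip of the red pointer line (3 mm wide) on top of the plate at its left edge, beside the left rail; moves with the stencil. Fully back it lies at station x = 120 mm. Axes as the station's.
- mark_line (a point): Middle of the blue mark, a clip 4 mm thick in x and 24 mm wide in y on top of the left rail, 68 mm above the table; it stays put. The stencil is at the mark when the pointer's station x equals the mark's: a pull of 38 to 64 mm. Axes as the station's.
- ink_pad: Black ink pad, 65 x 45 x 14 mm, loose on the base near its front left corner; origin under its centre. Leave alone.
- glue_stick: White glue stick with an orange cap standing on the base to the right of the bar, 28 mm across, 87 mm tall; origin under its centre. Leave alone.
- glue_stick2: White glue stick with a red cap standing on the table at the right, 28 mm across, 87 mm tall; origin under its centre. Leave alone.
- ink: Amber ink jar with a black cap on the table at the left, 44 mm across, 70 mm tall; origin under its centre. Leave alone.
- book: Closed red book lying on the table at the left, 210 x 150 x 24 mm; origin under its centre. Leave alone.
- scissors: Green-handled scissors lying on the table at the right, about 165 mm long, 9 mm high, blades to their +x; origin at the pivot end of the blades. Leave alone.
- tape_roll: Yellow roll of tape lying on the table at the right, 90 mm across, 19 mm high; origin under its centre. Leave alone.
Not all that is in view belongs to the job. There is more than one size of the part that bears block_center; the job needs the largest.

How it is judged:
On the way:
1. the block stands let go on the outlined square, bare face flat against the bar, the stencil still fully back (x of bare_face in the frame of station between -0.004 and 0.002 m and y of bare_face in the frame of station between -0.009 and 0.009 m and angle between the x axis of block_center and the x axis of station, either way round below 0.09 rad and angle between block_center's own z axis and vertical below 0.05 rad and height (world z) of block_center below 0.035 m and contact force between the fingers and block below 0.1 N and value of joint stencil below 0.006 m), for 0.2 s.
At the end, for the whole second after the job is handed in: Block upright, bare face at the bar (gap under 4 mm, turned under 0.09 rad), within 9 mm of the square's middle along the bar, touched by neither robot nor stencil; pointer within 4 mm of the mark, still (under 10 mm/s), the robot holding the stencil with over 2 N (x of bare_face in the frame of station between -0.004 and 0.002 m and y of bare_face in the frame of station between -0.009 and 0.009 m and angle between the x axis of block_center and the x axis of station, either way round below 0.09 rad and angle between block_center's own z axis and vertical below 0.05 rad and height (world z) of block_center below 0.035 m and x of stencil_pointer in the frame of mark_line between -0.004 and 0.004 m and velocity of joint stencil between -0.01 and 0.01 m/s and contact force between any of the fingers, the arm and stencil above 2 N and contact force between block and stencil below 0.1 N and contact force between each of the arm, the fingers and block below 0.1 N); the arm keeps its last pose, push and grip.
It fails at once if one of the other things on the table (ink pad, glue sticks, ink jar, book, scissors, tape) is moved more than 25 mm (distance of any of ink_pad, glue_stick, glue_stick2, ink, book, scissors, tape_roll from where it was at the start of the episode above 0.025 m).
It also fails if it takes over 53 s, if anything falls off the work surface, if the arm or the gripper's body presses on something with over 40 N, if the wrist force passes 120 N, or if a joint passes its speed limit or range.

## Working session

There is one attempt and no reset: what is moved stays moved. The work goes in short steps, Python scripts to look and compute and a tool call to move; the robot and the scene stay as the last step left them, time stands still between calls to the robot, and variables do not carry over. Pictures are saved under pics/ and viewed, at most 10 in all, crops included, and the job is handed in when it is done.

Besides the shell and the picture viewer there is one more tool, called after "Call:" as name([rows], argument=value, ...), one row to a line, values as JSON. move_arm: Moves the arm, as the interface text tells. Its arguments: {"type":"object","properties":{"moves":{"type":"array","items":{"type":"object","properties":{"tx":{"type":"number"},"ty":{"type":"number"},"tz":{"type":"number"},"spin":{"type":"number"},"grip":{"type":"number"}}}}},"required":["moves"]}

```bash
mkdir -p pics; ls
python3 - <<'E'
from rig import *
import cv2,numpy as np
s=get_state();print({k:np.round(v,3).tolist() for k,v in s.items()})
for n in("scene","top"):
    p=get_image(n);cv2.imwrite(f"pics/{n}0.png",p["color"][:,:,::-1]);print(n,p["fx"],p["cx"],p["cy"],np.round(p["T"],3).tolist())
    for t in("station","block_center","stencil","ink_pad","glue_stick"):
        for d in trace(p,t): print(t,round(d["conf"],2),d["box"],int(d["region"].sum()))
E
```

```text
pics
{'clock': 0.0, 'q': [-1.17, 0.616, -0.013, 1.425, 0.008, 1.103, -0.04], 'joint_velocities': [-0.001, 0.0, -0.001, 0.002, -0.002, -0.002, -0.001], 'joint_torque': [0.001, -45.895, 0.209, -16.574, -0.061, 0.02, 0.0], 'tool_pos': [0.269, 0.591, 0.218], 'ee_rot': [-0.0, 0.212, 0.977, -0.001], 'ft_force': [0.058, -0.462, -0.132], 'moment': [-0.007, 0.004, 0.081], 'finger_force': 0.0, 'finger_gap': 0.093}
scene 485.26156159740543 321.3836522016881 234.58103067273137 [[0.728, 0.546, -0.416, 0.978], [0.686, -0.582, 0.437, -0.487], [-0.004, -0.603, -0.798, 0.929], [0.0, 0.0, 0.0, 1.0]]
station 0.95 [222.8, 203.3, 432.7, 396.3] 20053
block_center 0.66 [216.5, 214.7, 232.8, 236.2] 294
block_center 0.64 [270.8, 236.6, 301.4, 265.4] 608
block_center 0.53 [359.0, 190.1, 375.8, 207.5] 282
stencil 0.96 [294.5, 255.2, 394.1, 345.9] 4413
ink_pad 0.98 [320.7, 204.8, 348.7, 234.8] 441
ink_pad 0.53 [297.6, 255.7, 394.7, 345.8] 4458
glue_stick 0.69 [262.2, 295.9, 282.1, 323.2] 337
glue_stick 0.65 [228.2, 364.6, 247.8, 395.2] 410
glue_stick 0.53 [299.1, 256.0, 391.5, 348.6] 4463
glue_stick 0.45 [318.3, 203.2, 347.5, 234.1] 481
top 564.547523401947 319.37355377091006 240.733790590043 [[0.029, -0.985, 0.169, 0.289], [-1.0, -0.031, -0.006, -0.021], [0.011, -0.169, -0.986, 1.446], [0.0, 0.0, 0.0, 1.0]]
station 0.95 [262.9, 139.8, 415.1, 296.6] 15904
station 0.61 [328.7, 248.1, 355.7, 277.5] 464
block_center 0.76 [349.4, 321.2, 368.9, 336.1] 177
block_center 0.69 [233.5, 240.9, 247.5, 258.6] 216
block_center 0.59 [329.1, 249.4, 357.2, 274.9] 432
block_center 0.44 [442.9, 194.7, 457.8, 213.9] 188
stencil 0.88 [316.6, 150.0, 383.1, 224.2] 3096
stencil 0.65 [328.0, 251.1, 356.5, 278.2] 446
stencil 0.33 [385.9, 216.4, 401.5, 231.3] 172
ink_pad 0.94 [268.9, 246.1, 295.0, 274.0] 499
ink_pad 0.32 [385.4, 216.4, 400.4, 228.0] 160
glue_stick 0.59 [440.6, 193.8, 458.3, 212.6] 203
glue_stick 0.44 [384.8, 215.6, 402.8, 230.2] 181
```

Run:
```python
import cv2
a=cv2.imread("pics/scene0.png")[180:405,200:450];cv2.imwrite("pics/s1.png",cv2.resize(a,None,fx=2.6,fy=2.6,interpolation=2))
a=cv2.imread("pics/top0.png")[130:345,220:470];cv2.imwrite("pics/t1.png",cv2.resize(a,None,fx=2.6,fy=2.6,interpolation=2))
```

```text
(no output)
```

View pics/s1.png

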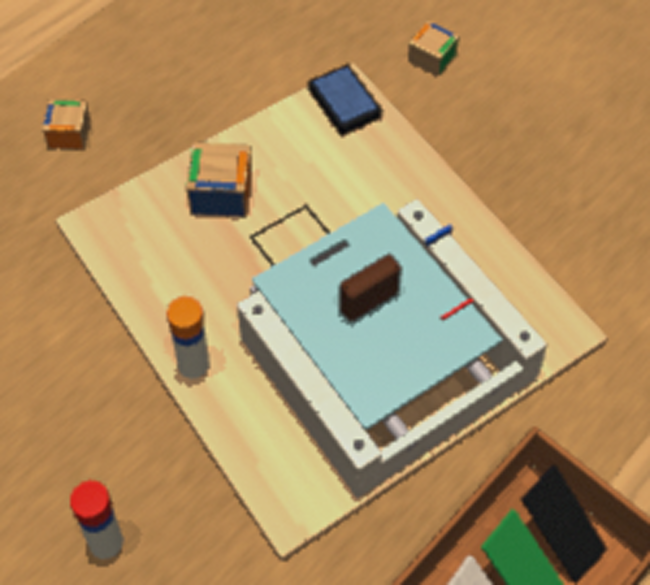

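View pics/t1.png

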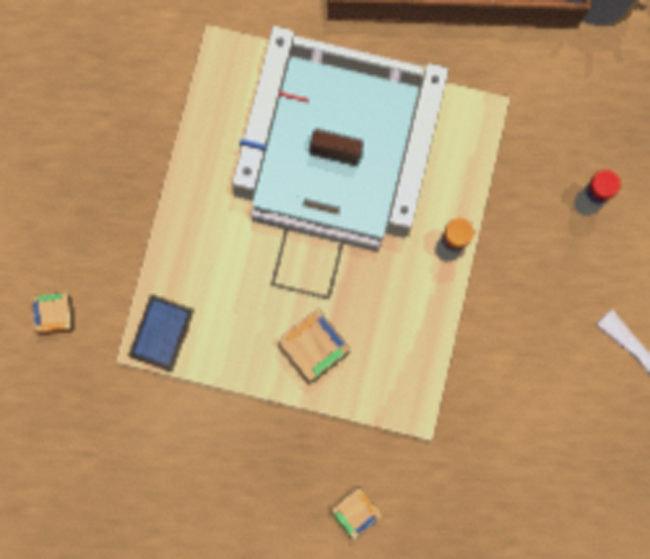

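The top view shows three look-alike blocks: full-frame (343,263) on the board, (359,329) and (240,250) on the table. The one on the board is clearly the largest (28 px against about 17) and stands ~100 mm before the bar, so that is the one. Its bare face looks to the lower left (blue is upper right, green lower right), and both crops agree. The blue mark is at crop (253,145), the pointer at (282,94) and the handle at (336,147).

```bash
cat > h.py <<'E'
import numpy as np
from scipy.optimize import least_squares
def proj(p,P):
    T=np.array(p["T"]);c=(np.asarray(P,float)-T[:3,3])@T[:3,:3]
    return np.c_[p["fx"]*c[:,0]/c[:,2]+p["cx"],p["fy"]*c[:,1]/c[:,2]+p["cy"]]
def place(v,L):
    c,s=np.cos(v[2]),np.sin(v[2]);L=np.asarray(L,float)
    return np.c_[v[0]+c*L[:,0]-s*L[:,1],v[1]+s*L[:,0]+c*L[:,1],L[:,2]]
def fit(obs,v0):  # obs: list of (pic, local pts, pixels)
    f=lambda v:np.concatenate([(proj(p,place(v,L))-px).ravel() for p,L,px in obs])
    r=least_squares(f,v0,loss="soft_l1");return r.x,f(r.x).reshape(-1,2)
def unproj(p,px,z):
    T=np.array(p["T"]);d=T[:3,:3]@np.array([(px[0]-p["cx"])/p["fx"],(px[1]-p["cy"])/p["fy"],1])
    return T[:3,3]+d*(z-T[2,3])/d[2]
def tost(v,P):
    d=np.asarray(P)[:2]-v[:2];c,s=np.cos(v[2]),np.sin(v[2]);return np.array([c*d[0]+s*d[1],-s*d[0]+c*d[1]])
E
python3 - <<'E'
from rig import *
from h import *
t=get_image("top");s=get_image("scene")
ct=lambda a:(np.array(a)+.5)/2.6-.5+[220,130]
cs=lambda a:(np.array(a)+.5)/2.6-.5+[200,180]
B=[[.19,.16,.012],[.19,-.16,.012],[-.17,-.16,.012],[-.17,.16,.012]]
R=[[.02,-.067,.068],[.02,-.089,.068],[.02,.067,.068],[.02,.089,.068]]
pt=ct([[205,25],[509,98],[432,438],[119,361]]);ps=cs([[606,336],[283,555],[57,220],[355,65]])
v0=[.6,0,-.2]
for o in([(t,B,pt)],[(s,B,ps)],[(t,B,pt),(s,B,ps)]):
    v,r=fit(o,v0);print(np.round(v,4),np.round(r,1).tolist())
for n,px,z in(("mark",(253,145),.068),("ptr",(282,95),.062),("handle top",(339,139),.104)):
    print(n,np.round(tost(v,unproj(t,ct(px),z)),4))
for n,px,z in(("mark",(438,235),.068),("ptr",(474,301),.062)):
    print(n,np.round(tost(v,unproj(s,cs(px),z)),4))
a=.025;z=.052
K=[[a,a,z],[a,-a,z],[-a,-a,z],[-a,a,z]] # bare/green, bare/orange, blue/orange, blue/green
kt=ct([[311,377],[281,347],[319,311],[348,346]]);ks=cs([[193,145],[250,145],[248,186],[189,184]])
for o in([(t,K,kt)],[(s,K,ks)],[(t,K,kt),(s,K,ks)]):
    b,r=fit(o,[.5,0,2]);print("block",np.round(b,4),np.round(r,1).tolist(),np.round(tost(v,b),4),"yaw rel",np.degrees(b[2]-v[2]))
E
```

```text
[ 0.5897 -0.0824 -0.211 ] [[-0.0, -0.9], [0.5, -1.0], [0.4, 1.0], [-1.4, 0.6]]
[ 0.5907 -0.0812 -0.2151] [[1.5, 0.1], [-0.1, 0.8], [-0.6, -0.6], [-0.3, -1.7]]
[ 0.5903 -0.0817 -0.2131] [[-0.1, -1.2], [0.4, -1.0], [0.0, 0.9], [-1.7, 0.2], [1.2, -0.0], [-0.2, 0.9], [-1.0, -0.4], [-0.7, -1.7]]
mark [0.061  0.0776]
ptr [0.1185 0.0626]
handle top [ 0.0768 -0.002 ]
mark [0.0595 0.0795]
ptr [0.1216 0.0677]
block [ 0.4747 -0.0839  2.3229] [[0.7, 1.9], [-1.2, -1.5], [-0.8, -0.8], [1.4, 0.7]] [-0.1125 -0.0266] yaw rel 145.3062607012048
block [ 0.4764 -0.081   2.3182] [[-0.0, -1.4], [0.1, -1.3], [-0.1, 0.9], [-0.0, 1.6]] [-0.1115 -0.0233] yaw rel 145.03478024832282
block [ 0.4764 -0.0821  2.3195] [[-0.1, 1.3], [-1.9, -2.3], [-1.5, -1.5], [0.7, 0.0], [-0.4, -1.1], [-0.3, -1.1], [-0.4, 1.2], [-0.4, 1.9]] [-0.1113 -0.0244] yaw rel 145.10783939748376
```

Run:
```python
import cv2
a=cv2.imread("pics/top0.png")[240:345,225:375];cv2.imwrite("pics/t2.png",cv2.resize(a,None,fx=5,fy=5,interpolation=2))
```

```text
(no output)
```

View pics/t2.png

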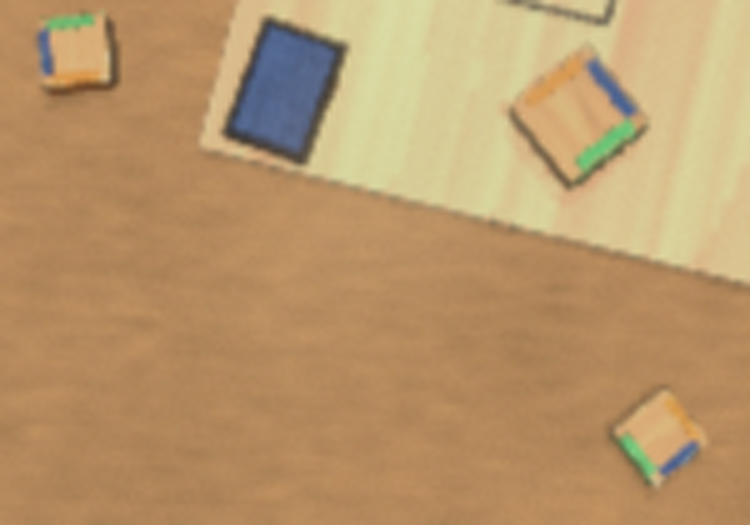

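The enlarged crop confirms it: the block at crop (580,118) is the large one, with no stripe on its lower-left edge, and the two small ones stand off the board. Next I work out the moves.

```bash
cat >> h.py <<'E'
from scipy.spatial.transform import Rotation as Ro
def rel(s,xyz,yyaw):
    "shift in tool axes and spin to bring TCP to xyz with tool y at world yaw yyaw"
    w,x,y,z=s["ee_rot"];R=Ro.from_quat([x,y,z,w]).as_matrix()
    d=R.T@(np.array(xyz)-s["tool_pos"]);cur=np.arctan2(R[1,1],R[0,1])
    sp=-(yyaw-cur);sp=(sp+np.pi)%(2*np.pi)-np.pi
    return np.round(d,4),round(sp,4),"tilt",round(float(np.degrees(np.arccos(-R[2,2]))),2)
V=np.array([.5903,-.0817,-.2131])   # station
W=lambda x,y,z:place(V,[[x,y,z]])[0]
E
python3 - <<'E'
import rig;from rig import *
from h import *
print([n for n in dir(rig) if n[0]!='_'],getattr(rig,"pinch_z",None))
s=get_state();b=(.4757,-.0825)
for z in(.13,):print(rel(s,(*b,z),np.radians(43)))
print(np.round(s["tool_pos"],4))
p=get_image("top")
ct=lambda a:(np.array(a)+.5)/2.6-.5+[220,130]
print("glue",tost(V,unproj(p,ct((459,233)),.099)))
print("pad",tost(V,unproj(p,ct((161,333)),.026)))
E
```

```text
['MotionError', 'get_image', 'get_state', 'hand_in', 'pinch_z', 'trace'] 0.0188
(array([-0.4671, -0.5277,  0.0886]), np.float64(0.3926), 'tilt', 0.0)
[0.2696 0.5914 0.2186]
glue [ 0.01694162 -0.13240554]
pad [-0.13332075  0.12156869]
```

Call:
move_arm([
  {"tx": -0.031, "ty": -0.035, "tz": 0, "spin": 0, "grip": 0.093},
  {"tx": -0.062, "ty": -0.07, "tz": 0},
  {"tx": -0.093, "ty": -0.105, "tz": 0},
  {"tx": -0.125, "ty": -0.141, "tz": 0},
  {"tx": -0.156, "ty": -0.176, "tz": 0, "spin": 0.04},
  {"tx": -0.187, "ty": -0.211, "tz": 0, "spin": 0.08},
  {"tx": -0.218, "ty": -0.246, "tz": 0, "spin": 0.12},
  {"tx": -0.249, "ty": -0.281, "tz": 0.01, "spin": 0.16},
  {"tx": -0.28, "ty": -0.317, "tz": 0.02, "spin": 0.2},
  {"tx": -0.311, "ty": -0.352, "tz": 0.03, "spin": 0.24},
  {"tx": -0.343, "ty": -0.387, "tz": 0.04, "spin": 0.28},
  {"tx": -0.374, "ty": -0.422, "tz": 0.05, "spin": 0.32},
  {"tx": -0.405, "ty": -0.458, "tz": 0.06, "spin": 0.36},
  {"tx": -0.436, "ty": -0.493, "tz": 0.07, "spin": 0.393},
  {"tx": -0.458, "ty": -0.518, "tz": 0.08, "spin": 0.393},
  {"tx": -0.467, "ty": -0.528, "tz": 0.089, "spin": 0.393},
  {"tx": -0.467, "ty": -0.528, "tz": 0.089, "spin": 0.393},
  {"tx": -0.467, "ty": -0.528, "tz": 0.089, "spin": 0.393},
])

```text
invalid input
```

Run:
```python
from rig import *
from h import *
s=get_state();print(s["clock"],np.round(s["tool_pos"],4),np.round(s["q"],2))
print(rel(s,(.4757,-.0825,.02),np.radians(43)))
```

```text
0.75 [0.2697 0.5914 0.2187] [-1.17  0.61 -0.01  1.42  0.01  1.1  -0.04]
(array([-0.4671, -0.5277,  0.1986]), np.float64(0.3925), 'tilt', 0.0)
```

Call:
move_arm([
  {"tx": -0.031, "ty": -0.035, "tz": 0.0, "spin": 0.0, "grip": 0.093},
  {"tx": -0.062, "ty": -0.07, "tz": 0.0, "spin": 0.0, "grip": 0.093},
  {"tx": -0.093, "ty": -0.105, "tz": 0.0, "spin": 0.0, "grip": 0.093},
  {"tx": -0.125, "ty": -0.141, "tz": 0.0, "spin": 0.0, "grip": 0.093},
  {"tx": -0.156, "ty": -0.176, "tz": 0.0, "spin": 0.04, "grip": 0.093},
  {"tx": -0.187, "ty": -0.211, "tz": 0.0, "spin": 0.08, "grip": 0.093},
  {"tx": -0.218, "ty": -0.246, "tz": 0.0, "spin": 0.12, "grip": 0.093},
  {"tx": -0.249, "ty": -0.281, "tz": 0.01, "spin": 0.16, "grip": 0.093},
  {"tx": -0.28, "ty": -0.317, "tz": 0.02, "spin": 0.2, "grip": 0.093},
  {"tx": -0.311, "ty": -0.352, "tz": 0.03, "spin": 0.24, "grip": 0.093},
  {"tx": -0.343, "ty": -0.387, "tz": 0.04, "spin": 0.28, "grip": 0.093},
  {"tx": -0.374, "ty": -0.422, "tz": 0.05, "spin": 0.32, "grip": 0.093},
  {"tx": -0.405, "ty": -0.458, "tz": 0.06, "spin": 0.36, "grip": 0.093},
  {"tx": -0.436, "ty": -0.493, "tz": 0.07, "spin": 0.393, "grip": 0.093},
  {"tx": -0.458, "ty": -0.518, "tz": 0.08, "spin": 0.393, "grip": 0.093},
  {"tx": -0.467, "ty": -0.528, "tz": 0.089, "spin": 0.393, "grip": 0.093},
  {"tx": -0.467, "ty": -0.528, "tz": 0.089, "spin": 0.393, "grip": 0.093},
  {"tx": -0.467, "ty": -0.528, "tz": 0.089, "spin": 0.393, "grip": 0.093},
])

```text
clock: 2.55
tool_pos: [0.4752, -0.0808, 0.1296]
ee_rot: [-0.001, 0.398, 0.917, 0.001]
ft_force: [-0.3, 0.8, -0.1]
finger_gap: 0.0929
finger_force: 0.0
```

Run:
```python
from rig import *
from h import *
s=get_state();print(s["clock"],np.round(s["tool_pos"],4),np.round(s["q"],2))
print(rel(s,(.4757,-.0825,.02),np.radians(43)))
```

```text
2.55 [ 0.4752 -0.0808  0.1296] [ 0.01  0.49  0.16  2.01 -0.12  0.66  1.01]
(array([-0.0018, -0.0008,  0.1096]), np.float64(0.0016), 'tilt', 0.11)
```

Call:
move_arm([
  {"tx": -0.001, "ty": 0.0, "tz": 0.03, "spin": 0.0, "grip": 0.093},
  {"tx": -0.001, "ty": 0.0, "tz": 0.06, "spin": 0.0, "grip": 0.093},
  {"tx": -0.001, "ty": 0.0, "tz": 0.085, "spin": 0.0, "grip": 0.093},
  {"tx": -0.001, "ty": 0.0, "tz": 0.1, "spin": 0.0, "grip": 0.093},
  {"tx": -0.001, "ty": 0.0, "tz": 0.109, "spin": 0.0, "grip": 0.093},
  {"tx": -0.001, "ty": 0.0, "tz": 0.109, "spin": 0.0, "grip": 0.093},
  {"tx": -0.001, "ty": 0.0, "tz": 0.109, "spin": 0.0, "grip": 0.04},
  {"tx": -0.001, "ty": 0.0, "tz": 0.109, "spin": 0.0, "grip": 0.04},
  {"tx": -0.001, "ty": 0.0, "tz": 0.109, "spin": 0.0, "grip": 0.04},
  {"tx": -0.001, "ty": 0.0, "tz": 0.109, "spin": 0.0, "grip": 0.04},
  {"tx": -0.001, "ty": 0.0, "tz": 0.109, "spin": 0.0, "grip": 0.04},
  {"tx": -0.001, "ty": 0.0, "tz": 0.109, "spin": 0.0, "grip": 0.04},
])

```text
clock: 3.75
tool_pos: [0.4763, -0.0836, 0.0208]
ee_rot: [0.0, 0.399, 0.917, 0.0]
ft_force: [0.5, -0.2, 1.5]
finger_gap: 0.0502
finger_force: 29.6
```

Run:
```python
from rig import *
from h import *
s=get_state();print(s["clock"],np.round(s["tool_pos"],4),np.round(s["q"],2))
print("glob",tost(V,s["tool_pos"]))
print(rel(s,W(-.030,0,.03),V[2]-np.pi/2))
print("xdir", rel(s,s["tool_pos"]+W(.1,0,0)-W(0,0,0),0))
```

```text
3.75 [ 0.4763 -0.0836  0.0208] [ 0.06  0.68  0.1   2.09 -0.17  0.38  1.05]
glob [-0.11105216 -0.02593871]
(array([-0.0517,  0.0676, -0.0092]), np.float64(2.5338), 'tilt', 0.02)
xdir (array([-0.0821,  0.0571,  0.    ]), np.float64(0.7499), 'tilt', 0.02)
```

Call:
move_arm([
  {"tx": 0.0, "ty": 0.0, "tz": -0.006, "spin": 0.0, "grip": 0.04},
  {"tx": 0.0, "ty": 0.0, "tz": -0.012, "spin": 0.14, "grip": 0.04},
  {"tx": 0.0, "ty": 0.0, "tz": -0.012, "spin": 0.28, "grip": 0.04},
  {"tx": -0.003, "ty": 0.004, "tz": -0.012, "spin": 0.42, "grip": 0.04},
  {"tx": -0.006, "ty": 0.008, "tz": -0.012, "spin": 0.56, "grip": 0.04},
  {"tx": -0.009, "ty": 0.012, "tz": -0.012, "spin": 0.7, "grip": 0.04},
  {"tx": -0.012, "ty": 0.017, "tz": -0.012, "spin": 0.84, "grip": 0.04},
  {"tx": -0.015, "ty": 0.022, "tz": -0.012, "spin": 0.98, "grip": 0.04},
  {"tx": -0.018, "ty": 0.027, "tz": -0.012, "spin": 1.12, "grip": 0.04},
  {"tx": -0.021, "ty": 0.032, "tz": -0.012, "spin": 1.26, "grip": 0.04},
  {"tx": -0.024, "ty": 0.037, "tz": -0.012, "spin": 1.4, "grip": 0.04},
  {"tx": -0.027, "ty": 0.042, "tz": -0.012, "spin": 1.54, "grip": 0.04},
  {"tx": -0.03, "ty": 0.047, "tz": -0.012, "spin": 1.68, "grip": 0.04},
  {"tx": -0.033, "ty": 0.051, "tz": -0.012, "spin": 1.82, "grip": 0.04},
  {"tx": -0.036, "ty": 0.055, "tz": -0.012, "spin": 1.96, "grip": 0.04},
  {"tx": -0.039, "ty": 0.059, "tz": -0.012, "spin": 2.1, "grip": 0.04},
  {"tx": -0.039, "ty": 0.059, "tz": -0.012, "spin": 2.24, "grip": 0.04},
  {"tx": -0.039, "ty": 0.059, "tz": -0.012, "spin": 2.38, "grip": 0.04},
  {"tx": -0.039, "ty": 0.059, "tz": -0.012, "spin": 2.534, "grip": 0.04},
  {"tx": -0.039, "ty": 0.059, "tz": -0.012, "spin": 2.534, "grip": 0.04},
])

```text
clock: 5.75
tool_pos: [0.5457, -0.0711, 0.0324]
ee_rot: [-0.0, 0.994, -0.106, -0.0]
ft_force: [1.1, -0.1, -0.9]
finger_gap: 0.0502
finger_force: 29.6
```

Run:
```python
from rig import *
from h import *
import cv2
s=get_state();print(s["clock"],np.round(s["tool_pos"],4),np.round(s["q"],2),s["finger_gap"])
print("glob",tost(V,s["tool_pos"]))
print(rel(s,W(-.030,0,.0208),V[2]-np.pi/2))
p=get_image("scene");cv2.imwrite("pics/s2.png",cv2.resize(p["color"][190:340,250:400,::-1],None,fx=4,fy=4,interpolation=2))
```

```text
5.75 [ 0.5457 -0.0711  0.0324] [-0.4   0.88  0.82  1.91 -0.92  0.79 -0.83] 0.05018047585826878
glob [-0.04577817  0.00090501]
(array([0.0158, 0.0009, 0.0116]), np.float64(0.0008), 'tilt', 0.06)
```

View pics/s2.png

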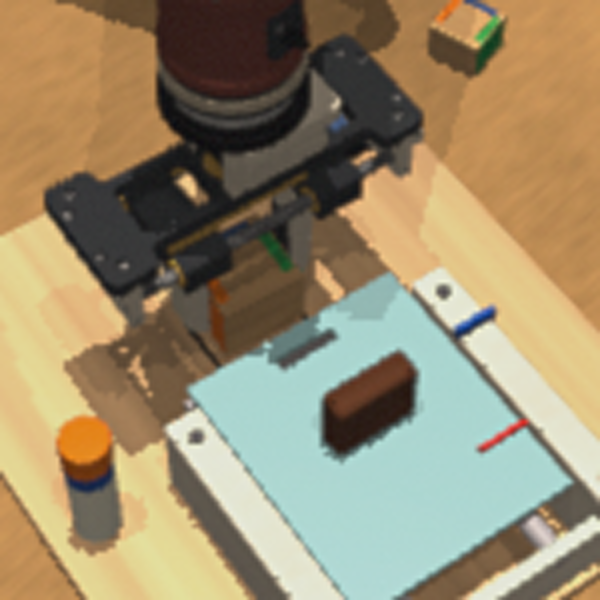

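The held block is at crop (255,290), bare face towards the bar, with orange left and green right. I lower it and creep forward.

Call:
move_arm([
  {"tx": 0.005, "ty": 0.001, "tz": 0.006, "spin": 0.0, "grip": 0.04},
  {"tx": 0.01, "ty": 0.001, "tz": 0.0115, "spin": 0.0, "grip": 0.04},
  {"tx": 0.013, "ty": 0.001, "tz": 0.0115, "spin": 0.0, "grip": 0.04},
  {"tx": 0.015, "ty": 0.001, "tz": 0.0115, "spin": 0.0, "grip": 0.04},
  {"tx": 0.017, "ty": 0.001, "tz": 0.0115, "spin": 0.0, "grip": 0.04},
  {"tx": 0.017, "ty": 0.001, "tz": 0.0115, "spin": 0.0, "grip": 0.04},
])

```text
clock: 6.4
tool_pos: [0.5627, -0.0764, 0.0211]
ee_rot: [0.0, 0.994, -0.106, 0.0]
ft_force: [0.4, 0.2, -0.4]
finger_gap: 0.0503
finger_force: 29.7
```

Call:
move_arm([
  {"tx": 0.0015, "ty": 0.0, "tz": 0.0, "spin": 0.0, "grip": 0.04},
  {"tx": 0.003, "ty": 0.0, "tz": 0.0, "spin": 0.0, "grip": 0.04},
  {"tx": 0.003, "ty": 0.0, "tz": 0.0, "spin": 0.0, "grip": 0.04},
])

```text
clock: 6.7
tool_pos: [0.5631, -0.0765, 0.0208]
ee_rot: [-0.001, 0.994, -0.106, -0.002]
ft_force: [-5.6, 0.5, 2.3]
finger_gap: 0.0501
finger_force: 29.6
```

Call:
move_arm([
  {"tx": 0.002, "ty": 0.0, "tz": 0.0, "spin": 0.0, "grip": 0.04},
  {"tx": 0.002, "ty": 0.0, "tz": 0.0, "spin": 0.0, "grip": 0.04},
  {"tx": 0.002, "ty": 0.0, "tz": 0.0, "spin": 0.0, "grip": 0.04},
])

```text
clock: 7.0
tool_pos: [0.5632, -0.0766, 0.0206]
ee_rot: [-0.001, 0.994, -0.106, -0.004]
ft_force: [-8.4, 2.1, 3.9]
finger_gap: 0.0499
finger_force: 29.6
```

Run:
```python
from rig import *
from h import *
s=get_state();print(tost(V,s["tool_pos"]),rel(s,W(-.030,0,.0208),V[2]-np.pi/2),s["ft_force"],s["moment"])
```

```text
[-0.02754228 -0.00072866] (array([-0.0025, -0.0007, -0.0001]), np.float64(0.0001), 'tilt', 0.48) [-8.37019132  2.13393814  3.87200157] [0.37296657 1.81925358 0.16517285]
```

Call:
move_arm([
  {"tx": -0.0025, "ty": 0.0, "tz": -0.0005, "spin": 0.0, "grip": 0.04},
  {"tx": -0.0025, "ty": 0.0, "tz": -0.0005, "spin": 0.0, "grip": 0.075},
  {"tx": -0.0025, "ty": 0.0, "tz": -0.0005, "spin": 0.0, "grip": 0.075},
  {"tx": -0.0025, "ty": 0.0, "tz": -0.0005, "spin": 0.0, "grip": 0.075},
  {"tx": -0.0025, "ty": 0.0, "tz": -0.0005, "spin": 0.0, "grip": 0.075},
  {"tx": -0.0025, "ty": 0.0, "tz": -0.03, "spin": 0.0, "grip": 0.075},
  {"tx": -0.0025, "ty": 0.0, "tz": -0.07, "spin": 0.0, "grip": 0.075},
  {"tx": -0.0025, "ty": 0.0, "tz": -0.11, "spin": 0.0, "grip": 0.075},
  {"tx": -0.0025, "ty": 0.0, "tz": -0.14, "spin": 0.0, "grip": 0.075},
  {"tx": -0.0025, "ty": 0.0, "tz": -0.14, "spin": 0.0, "grip": 0.075},
])

```text
clock: 8.0
tool_pos: [0.5676, -0.0787, 0.1658]
ee_rot: [0.001, 0.994, -0.106, 0.005]
ft_force: [-0.1, -0.4, 0.0]
finger_gap: 0.0752
finger_force: 0.0
```

Run:
```python
from rig import *
from h import *
import cv2
s=get_state()
print(s["clock"],tost(V,s["tool_pos"]),rel(s,W(.075,0,.115),V[2]))
p=get_image("scene");a=cv2.resize(p["color"][190:340,250:400,::-1],None,fx=4,fy=4,interpolation=2)
q=get_image("top");b=cv2.resize(q["color"][170:320,290:340,::-1],None,fx=4,fy=4,interpolation=2)
cv2.imwrite("pics/s3.png",np.hstack([a,b]))
```

```text
8.0 [-0.0227779  -0.00189818] (array([ 0.0973, -0.0019,  0.0518]), np.float64(-1.571), 'tilt', 0.56)
```

View pics/s3.png

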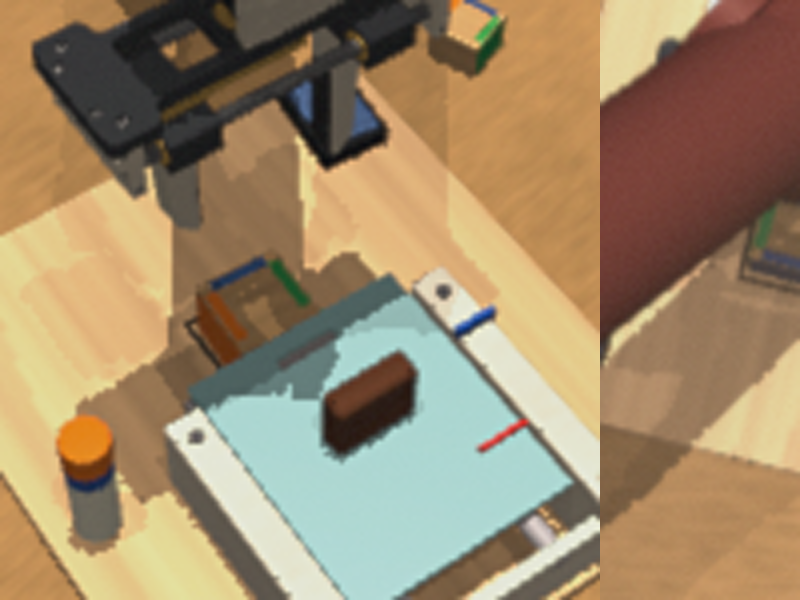

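Call:
move_arm([
  {"tx": 0.01, "ty": 0.0, "tz": 0.0, "spin": -0.145, "grip": 0.075},
  {"tx": 0.02, "ty": 0.0, "tz": 0.0, "spin": -0.29, "grip": 0.075},
  {"tx": 0.03, "ty": 0.0, "tz": 0.0, "spin": -0.435, "grip": 0.075},
  {"tx": 0.04, "ty": 0.0, "tz": 0.0, "spin": -0.58, "grip": 0.075},
  {"tx": 0.05, "ty": 0.0, "tz": 0.0, "spin": -0.725, "grip": 0.075},
  {"tx": 0.06, "ty": 0.0, "tz": 0.0, "spin": -0.87, "grip": 0.075},
  {"tx": 0.07, "ty": 0.0, "tz": 0.0, "spin": -1.015, "grip": 0.075},
  {"tx": 0.08, "ty": -0.001, "tz": 0.0, "spin": -1.16, "grip": 0.075},
  {"tx": 0.09, "ty": -0.002, "tz": 0.0, "spin": -1.305, "grip": 0.075},
  {"tx": 0.097, "ty": -0.002, "tz": 0.0, "spin": -1.45, "grip": 0.075},
  {"tx": 0.097, "ty": -0.002, "tz": 0.02, "spin": -1.571, "grip": 0.075},
  {"tx": 0.097, "ty": -0.002, "tz": 0.04, "spin": -1.571, "grip": 0.075},
  {"tx": 0.097, "ty": -0.002, "tz": 0.04, "spin": -1.571, "grip": 0.075},
])

```text
clock: 9.4
tool_pos: [0.6569, -0.0941, 0.1161]
ee_rot: [-0.004, 0.778, 0.628, -0.003]
ft_force: [-0.5, -1.1, -0.5]
finger_gap: 0.0748
finger_force: 0.0
```

Run:
```python
from rig import *
from h import *
import cv2
s=get_state()
print(s["clock"],tost(V,s["tool_pos"]),rel(s,W(.075,0,.083-.0188),V[2]))
p=get_image("scene");a=cv2.resize(p["color"][240:315,265:365,::-1],None,fx=8,fy=8,interpolation=2)
cv2.imwrite("pics/s4.png",a[:600,:800])
```

```text
9.4 [0.06769252 0.00193796] (array([-0.002 ,  0.0078,  0.0518]), np.float64(-0.0003), 'tilt', 0.58)
```

View pics/s4.png

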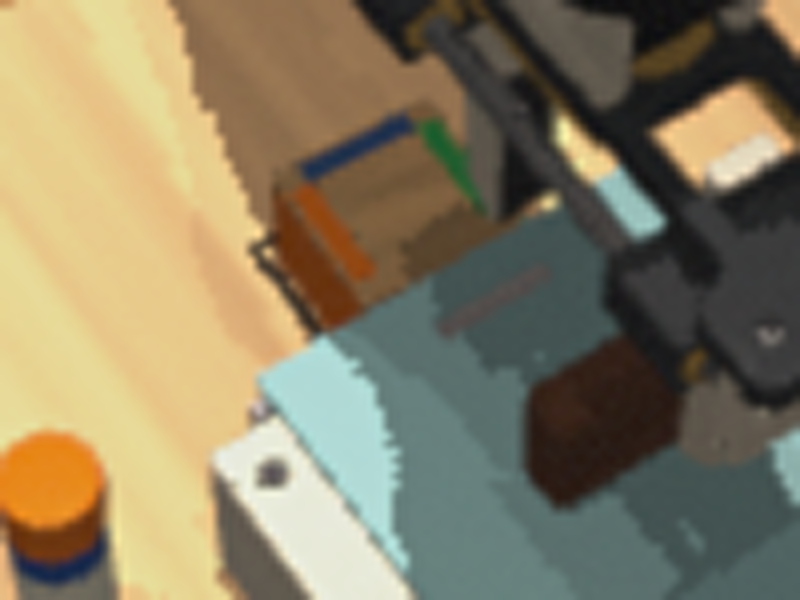

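Run:
```python
from rig import *
from h import *
s=get_state()
print(s["clock"],tost(V,s["tool_pos"]),rel(s,W(.075,0,.083-.0188),V[2]),np.abs(s["joint_velocities"]).max())
p=get_image("scene")
c=lambda a:(np.array(a)+.5)/8-.5+[265,240]
for n,a,z in(("blue/orange",(278,190),.052),("blue/green",(430,103),.052),("sq near right",(262,248),.012),("handle ctr-right top",(528,385),.104),("foot x,right",(560,505),.062)):print(n,tost(V,unproj(p,c(a),z)))
```

```text
9.45 [0.06906945 0.00168439] (array([-0.0017,  0.0063,  0.0538]), np.float64(-0.0003), 'tilt', 0.37) 0.04332089041647887
blue/orange [-0.04656545 -0.02542966]
blue/green [-0.04692693  0.02469801]
sq near right [-0.05602528 -0.02655923]
handle ctr-right top [ 0.06707161 -0.02320074]
foot x,right [ 0.0802086 -0.0219525]
```

Call:
move_arm([
  {"tx": -0.001, "ty": 0.004, "tz": 0.015, "spin": 0.0, "grip": 0.075},
  {"tx": -0.001, "ty": 0.004, "tz": 0.03, "spin": 0.0, "grip": 0.075},
  {"tx": -0.001, "ty": 0.004, "tz": 0.04, "spin": 0.0, "grip": 0.075},
  {"tx": -0.001, "ty": 0.004, "tz": 0.046, "spin": 0.0, "grip": 0.075},
  {"tx": -0.001, "ty": 0.004, "tz": 0.046, "spin": 0.0, "grip": 0.075},
  {"tx": -0.001, "ty": 0.004, "tz": 0.046, "spin": 0.0, "grip": 0.075},
])

```text
clock: 10.1
tool_pos: [0.6639, -0.0974, 0.0753]
ee_rot: [0.0, 0.778, 0.628, 0.0]
ft_force: [0.2, 0.2, 0.4]
finger_gap: 0.0751
finger_force: 0.0
```

Run:
```python
from rig import *
from h import *
s=get_state()
print(s["clock"],tost(V,s["tool_pos"]),rel(s,W(.075,0,.067),V[2]),np.abs(s["joint_velocities"]).max())
```

```text
10.1 [0.07526815 0.00021478] (array([-0.0002, -0.0003,  0.0083]), np.float64(0.0001), 'tilt', 0.02) 0.011074485870919408
```

Centred on the handle. I lower the last few mm and close.

Call:
move_arm([
  {"tx": 0.0, "ty": 0.0, "tz": 0.005, "spin": 0.0, "grip": 0.075},
  {"tx": 0.0, "ty": 0.0, "tz": 0.008, "spin": 0.0, "grip": 0.05},
  {"tx": 0.0, "ty": 0.0, "tz": 0.008, "spin": 0.0, "grip": 0.03},
  {"tx": 0.0, "ty": 0.0, "tz": 0.008, "spin": 0.0, "grip": 0.01},
  {"tx": 0.0, "ty": 0.0, "tz": 0.008, "spin": 0.0, "grip": 0.01},
  {"tx": 0.0, "ty": 0.0, "tz": 0.008, "spin": 0.0, "grip": 0.01},
  {"tx": 0.0, "ty": 0.0, "tz": 0.008, "spin": 0.0, "grip": 0.01},
  {"tx": 0.0, "ty": 0.0, "tz": 0.008, "spin": 0.0, "grip": 0.01},
])

```text
clock: 10.9
tool_pos: [0.6638, -0.0973, 0.0672]
ee_rot: [0.0, 0.778, 0.628, -0.0]
ft_force: [0.9, -0.3, -0.2]
finger_gap: 0.0238
finger_force: 0.0
```

Call:
move_arm([
  {"tx": 0.0, "ty": 0.0, "tz": 0.0, "spin": 0.0, "grip": 0.01},
  {"tx": 0.0, "ty": 0.0, "tz": 0.0, "spin": 0.0, "grip": 0.01},
  {"tx": 0.0, "ty": 0.0, "tz": 0.0, "spin": 0.0, "grip": 0.01},
])

```text
clock: 11.2
tool_pos: [0.6628, -0.0971, 0.0671]
ee_rot: [-0.001, 0.778, 0.628, -0.001]
ft_force: [-4.0, 1.2, 2.3]
finger_gap: 0.0181
finger_force: 30.0
```

Call:
move_arm([
  {"tx": 0.0, "ty": -0.003, "tz": 0.0, "spin": 0.0, "grip": 0.01},
  {"tx": 0.0, "ty": -0.008, "tz": 0.0, "spin": 0.0, "grip": 0.01},
  {"tx": 0.0, "ty": -0.013, "tz": 0.0, "spin": 0.0, "grip": 0.01},
  {"tx": 0.0, "ty": -0.018, "tz": 0.0, "spin": 0.0, "grip": 0.01},
  {"tx": 0.0, "ty": -0.023, "tz": 0.0, "spin": 0.0, "grip": 0.01},
  {"tx": 0.0, "ty": -0.028, "tz": 0.0, "spin": 0.0, "grip": 0.01},
  {"tx": 0.0, "ty": -0.033, "tz": 0.0, "spin": 0.0, "grip": 0.01},
  {"tx": 0.0, "ty": -0.038, "tz": 0.0, "spin": 0.0, "grip": 0.01},
  {"tx": 0.0, "ty": -0.043, "tz": 0.0, "spin": 0.0, "grip": 0.01},
  {"tx": 0.0, "ty": -0.048, "tz": 0.0, "spin": 0.0, "grip": 0.01},
  {"tx": 0.0, "ty": -0.053, "tz": 0.0, "spin": 0.0, "grip": 0.01},
  {"tx": 0.0, "ty": -0.056, "tz": 0.0, "spin": 0.0, "grip": 0.01},
  {"tx": 0.0, "ty": -0.056, "tz": 0.0, "spin": 0.0, "grip": 0.01},
  {"tx": 0.0, "ty": -0.056, "tz": 0.0, "spin": 0.0, "grip": 0.01},
  {"tx": 0.0, "ty": -0.056, "tz": 0.0, "spin": 0.0, "grip": 0.01},
])

```text
clock: 12.7
tool_pos: [0.6125, -0.0861, 0.0672]
ee_rot: [0.003, 0.778, 0.628, 0.002]
ft_force: [8.0, -1.5, -6.7]
finger_gap: 0.018
finger_force: 30.1
```

```bash
cat > look.py <<'E'
from rig import *
from h import *
import cv2,sys
s=get_state();print(s["clock"],tost(V,s["tool_pos"]),s["ft_force"],np.abs(s["joint_velocities"]).max())
p=get_image("scene")
pr=lambda x,y,z:proj(p,[W(x,y,z)])[0]
print("mark px",pr(.06,.078,.068),"ptr px",pr(.06,.065,.062),"block",pr(-.05,0,.05))
hsv=cv2.cvtColor(p["color"],cv2.COLOR_RGB2HSV);k=pr(.06,.07,.065).astype(int)
m=np.zeros(hsv.shape[:2],bool);m[k[1]-35:k[1]+35,k[0]-35:k[0]+35]=1
H,S=hsv[...,0],hsv[...,1]
red=m&((H<6)|(H>172))&(S>140)&(hsv[...,2]>90);blue=m&(H>105)&(H<125)&(S>120)
for n,r,z in(("red",red,.062),("blue",blue,.068)):
    y,x=np.nonzero(r)
    if len(x):
        q=np.array([tost(V,unproj(p,(a,b),z)) for a,b in zip(x,y)]);print(n,len(x),x.mean(),y.mean(),"st mean",q.mean(0),"range",q.min(0),q.max(0))
cv2.imwrite(sys.argv[1],cv2.resize(p["color"][225:325,265:398,::-1],None,fx=6,fy=6,interpolation=2))
E
python3 look.py pics/s5.png
```

```text
12.7 [0.02260799 0.0003457 ] [ 8.02261594 -1.47731099 -6.71482047] 0.001189306692301535
mark px [367.73640554 270.54616554] ptr px [362.64350649 275.04701066] block [308.2300538  257.25866933]
red 11 360.90909090909093 280.0 st mean [0.06765612 0.05460506] range [0.06665883 0.04173422] [0.06861648 0.06613079]
blue 1 372.0 267.0 st mean [0.05806984 0.09089343] range [0.05806984 0.09089343] [0.05806984 0.09089343]
```

View pics/s5.png

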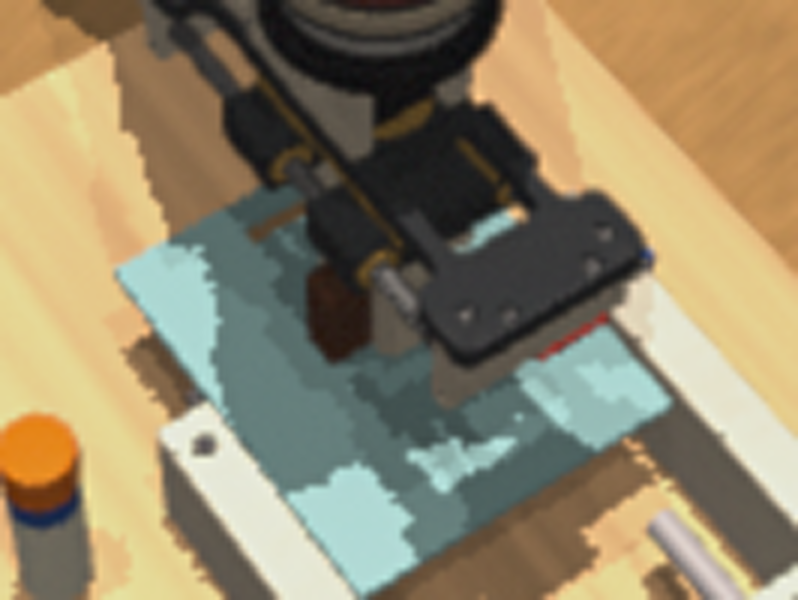

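```bash
cat > mk.py <<'E'
from rig import *
from h import *
import cv2
for n in("scene","top"):
    p=get_image(n);im=cv2.imread(f"pics/{n}0.png");hsv=cv2.cvtColor(im,cv2.COLOR_BGR2HSV)
    H,S=hsv[...,0],hsv[...,1]
    for c,xy,z,r in(("red",(.12,.058),.062,((H<8)|(H>170))&(S>120)),("blue",(.06,.078),.068,(H>100)&(H<128)&(S>110))):
        k=proj(p,[W(*xy,z)])[0].astype(int);m=np.zeros(H.shape,bool);m[k[1]-10:k[1]+11,k[0]-12:k[0]+13]=1
        y,x=np.nonzero(r&m);w=S[y,x].astype(float)
        q=np.array([tost(V,unproj(p,(a,b),z)) for a,b in zip(x,y)])
        print(n,c,len(x),"mean",np.average(q,axis=0,weights=w),q.min(0),q.max(0))
E
python3 mk.py
```

```text
scene red 19 mean [0.11926814 0.05289674] [0.1178777 0.0380879] [0.12066747 0.0666239 ]
scene blue 19 mean [0.05927506 0.07936159] [0.05724864 0.06779877] [0.06121269 0.09089343]Traceback (most recent call last):
  File "mk.py", line 11, in <module>
    print(n,c,len(x),"mean",np.average(q,axis=0,weights=w),q.min(0),q.max(0))
                            ~~~~~~~~~~^^^^^^^^^^^^^^^^^^^^
    raise ZeroDivisionError(
        "Weights sum to zero, can't be normalized")
ZeroDivisionError: Weights sum to zero, can't be normalized
```

```bash
sed -i 's/("scene","top")/("top",)/; s/S>120/S>60/; s/S>110/S>60/; s/H<8/H<10/' mk.py; python3 mk.py
python3 - <<'E'
import cv2
h=cv2.cvtColor(cv2.imread("pics/top0.png"),cv2.COLOR_BGR2HSV)
print(h[162:172,326:340,:2].tolist() if 0 else "")
for r in range(163,170): print([tuple(int(v) for v in h[r,c]) for c in range(326,338)])
E
```

```text
top red 17 mean [0.11981225 0.05337376] [0.11822855 0.03956091] [0.12159539 0.06613283]
top blue 20 mean [0.06192857 0.07737312] [0.05956918 0.06680453] [0.06469195 0.08822955]

[(41, 9, 216), (21, 20, 178), (82, 26, 148), (89, 44, 213), (90, 42, 218), (89, 45, 217), (89, 42, 218), (89, 43, 217), (89, 41, 218), (89, 42, 218), (89, 41, 217), (89, 42, 218)]
[(41, 10, 212), (13, 26, 154), (75, 19, 158), (87, 39, 211), (89, 39, 216), (90, 41, 218), (90, 43, 218), (89, 43, 218), (89, 43, 217), (90, 42, 217), (89, 42, 218), (89, 42, 219)]
[(20, 14, 213), (3, 95, 174), (1, 85, 176), (1, 36, 191), (50, 4, 191), (88, 31, 213), (89, 35, 214), (89, 39, 215), (90, 40, 215), (90, 44, 216), (89, 41, 218), (90, 42, 217)]
[(18, 16, 205), (2, 87, 150), (1, 97, 155), (1, 104, 188), (1, 104, 202), (0, 81, 201), (2, 62, 193), (2, 34, 193), (60, 3, 191), (88, 33, 211), (89, 35, 214), (90, 37, 214)]
[(22, 21, 178), (50, 6, 138), (88, 26, 185), (78, 7, 181), (1, 60, 157), (1, 97, 157), (2, 95, 159), (1, 103, 189), (1, 101, 205), (1, 82, 200), (1, 66, 194), (1, 52, 196)]
[(41, 14, 151), (88, 36, 179), (90, 42, 214), (90, 41, 214), (89, 39, 198), (89, 32, 193), (90, 28, 191), (90, 7, 184), (179, 40, 172), (1, 79, 167), (1, 96, 162), (0, 106, 181)]
[(69, 13, 137), (89, 40, 190), (89, 42, 217), (90, 41, 218), (91, 42, 217), (90, 43, 216), (90, 41, 216), (90, 40, 215), (91, 37, 205), (90, 30, 197), (90, 27, 190), (81, 10, 176)]
```

The pointer now reads about 51.6 mm of pull, and the arm and the camera agree. The mark is at 58.7 mm, which reconciles the two views with the clip standing ~3 mm high. It needs 7 mm more.

Call:
move_arm([
  {"tx": 0.0, "ty": -0.003, "tz": 0.0, "spin": 0.0, "grip": 0.01},
  {"tx": 0.0, "ty": -0.006, "tz": 0.0, "spin": 0.0, "grip": 0.01},
  {"tx": 0.0, "ty": -0.0072, "tz": 0.0, "spin": 0.0, "grip": 0.01},
  {"tx": 0.0, "ty": -0.0072, "tz": 0.0, "spin": 0.0, "grip": 0.01},
  {"tx": 0.0, "ty": -0.0072, "tz": 0.0, "spin": 0.0, "grip": 0.01},
  {"tx": 0.0, "ty": -0.0072, "tz": 0.0, "spin": 0.0, "grip": 0.01},
])

```text
clock: 13.5
tool_pos: [0.6059, -0.0847, 0.0672]
ee_rot: [0.004, 0.778, 0.628, 0.002]
ft_force: [7.9, -1.7, -6.5]
finger_gap: 0.0181
finger_force: 30.1
```

```bash
python3 look.py pics/s6.png
python3 - <<'E'
from rig import *
import cv2
p=get_image("top");cv2.imwrite("pics/t6.png",cv2.resize(p["color"][140:290,280:400,::-1],None,fx=4,fy=4,interpolation=2))
E
python3 - <<'E'
import cv2,numpy as np
a=cv2.imread("pics/s6.png")[:, 300:];b=cv2.imread("pics/t6.png")
b=b[:600,:300];cv2.imwrite("pics/c6.png",np.hstack([a,b]))
E
```

```text
13.5 [0.01583336 0.00037937] [ 7.94953017 -1.67947975 -6.52520293] 0.0024104100604344274
mark px [367.73640554 270.54616554] ptr px [362.64350649 275.04701066] block [308.2300538  257.25866933]
red 17 357.94117647058823 278.05882352941177 st mean [0.06032442 0.0523776 ] range [0.05903795 0.03778704] [0.06230627 0.06568911]
blue 11 369.72727272727275 268.90909090909093 st mean [0.05913771 0.0839812 ] range [0.05724864 0.07602923] [0.06084447 0.09089343]
```

View pics/c6.png

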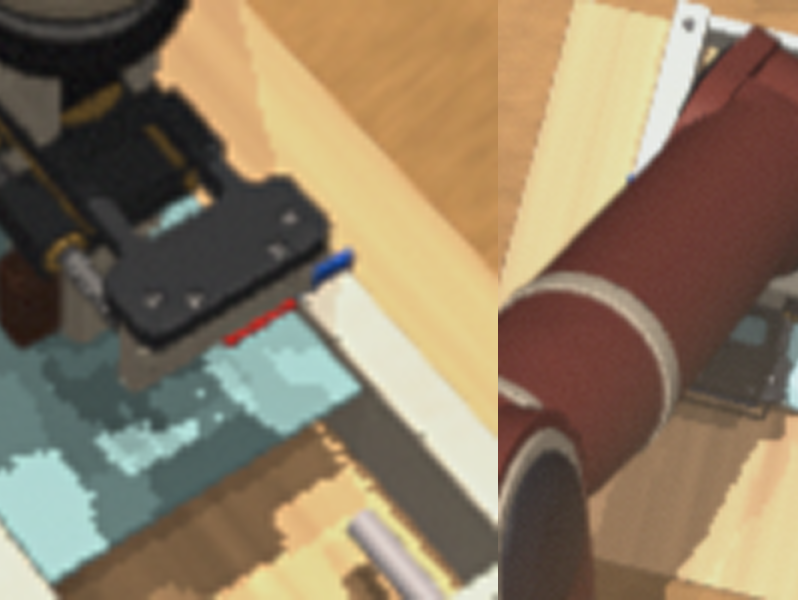

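The pointer at crop (260,322) lines up with the blue mark at (333,267) once the clip's extra height is allowed for. The pull is 58.5–59 mm against 58.7, and the stencil is still. Handing in.

```bash
python3 -c "
from rig import *
print(hand_in())"
```

```text
the job is handed in; nothing more can be done
None
```

The job is handed in, with no verdict returned: the block is let go in the outlined square with its bare face against the stop bar, and the arm is holding the stencil at the blue mark (58.5–59 mm of pull, mark measured at 58.7 mm).

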